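# Fetch the screw jar from a tilt-out bin

## Robot

A 6-joint arm with a two-finger parallel gripper is mounted at the origin on a cart in front of the work surface, level with it; the furniture and walls round the work are solid. World frame = base frame: x ahead of the robot, y to its left, z up, the work surface at z = 0. Lengths are in mm, angles in rad, forces in N, time in s.
With the tool pointing down it reaches from about 350 to 725 mm from the base axis. Payload 4.3 kg.
Tool frame: the origin (TCP) lies midway between the tips of the shut fingers; the grasp point (between the pads) lies 19 mm behind it; z points along the fingers, y is the line along which they close (so a half turn about z gives the same grasp; the last joint's range is limited). The gripper opens to 85 mm and grips with 20 to 120 N. Pads are 22 mm wide; open, the fingers measure 114 mm over their backs; the gripper's body (76 mm by 85 mm) begins 54 mm behind the grasp point. The pads swing forward as they close: fully open they stand 13 mm farther back than shut.
Start: joints at [1.22, 0.377, 0.081, 1.274, 0, 1.46], TCP at [137.13, 558.446, 231.329] pointing down, gripper open.
Joint ranges: [-2.72, 2.72], [-0.84, 1.66], [-1.02, 1.22], [-1.77, 2.12], [-1.37, 1.28], [-3.14, 3.14]. Speed limits (rad/s): [2.57, 2.57, 3.14, 3.14, 3.14, 3.14].

## Interface

Orientations are given as [roll, pitch, yaw] about the fixed x, y, z axes, in that order (R = Rz(yaw) Ry(pitch) Rx(roll)).
In Python, from station import sensors, viewer, order gives the robot as it stands.
- The arm moves only by the tool drive_tool, never from a script. Its argument "series" is a list of rows, each a list of 7 numbers: the shift along the tool's x, y, z in mm, then the turn, a rotation vector about the tool's x, y, z in degrees, then the closure in counts, from 0 (fully open) to 255 (shut). A call has 1 to 5 rows; each row is the pose to reach, as a shift and turn from the pose commanded when the call began, along the tool's axes at that moment; what a row does not reach only later rows make up. A row lasts 1/12 s, in which the tool goes at most 41.7 mm and 7.16 degrees, less where a joint would pass 70% of its speed; a pose out of reach is approached as far as the arm can. A call with a gripper value outside its range is refused whole. The fingers move at their own pace and stop on an object; "force" is the grip in N (left out, the last holds). Time passes only in rows, so rows that repeat a pose let the fingers close. It gives the time, the measured TCP pose, the force, the opening and the grip force at its end, in the units of the state.
- sensors.observe(): the state, without advancing time (a new reading comes with each control period).
- viewer.capture(name): name is "scene" or "top"; returns (picture, depth): 400x640x3 uint8, blue, green, red; 400x640 float32, mm along the optical axis (not along the pixel's ray), 0 where there is no reading.
- viewer.get_calibration(name): a dict with "K" (3x3 intrinsics, pixels), "k1" (the pictures are not rectified: a ray, as slopes to the right and down, at radius r is drawn at 1 + k1 r^2 times it, then the intrinsics apply), "R" (3x3) and "t" (3): a world point X has camera coordinates R X + t. Camera axes: x right, y down, z forward; pixel columns grow to the right and rows downward; lengths in mm; the calibration is good to about 2 mm. A picture is of the moment at which its call begins. get_calibration takes no time and is no camera call.
- order.finish_job(): hands the job in; it is judged then, once.
The state is a dict: "time_s": time; "joint_positions": joint angles; "joint_velocities": joint speeds; "joint_efforts": joint torques, N m; "eef_pos": TCP position; "eef_rot": TCP orientation; "contact_force": force on the tool from outside, world axes, zero at the start; "ft_torque": the same for the moment, N m; "opening": finger opening in mm; "grasp_force": force on a finger pad.
Only numpy, scipy, OpenCV 4.12 (cv2) and the standard library are available. Lean on these libraries where they do the work, as an engineer would, in place of code of your own. Each camera call takes 0.05 s, during which the arm holds its last target. There are 200 camera calls.

## Task

Tilt out the bin that holds the jar of screws as far as it goes, take the jar out, set it down gently so that it stands upright and wholly on the green mat, and let go of it; then swing the bin fully home again. The spool of solder stays in its own bin, and both bins are shut at the end. The bin bank only stands on the bench, so do not shove it about, and leave the bottle, the tape and the transceiver where they are.

Things in the scene. Friction and masses are not known exactly. Their poses are not given: they have to be found in the camera images.
- bin_bank: grey bin bank 100 (x) x 300 (y) x 145 mm high, 2.6 kg with rubber feet, standing loose on the bench: the feet hold against 15 to 20 N, then it slides. Origin: centre of its underside; its front, where the bins are, is its -x face (x = -50 mm). Two clear bins side by side behind the front, each 132 mm wide; above them a solid fascia from 109 to 145 mm height that is flush with the front, so the bins cannot be reached from straight above
- bin_left (a joint): tilt of the left bin (bank's +y side, blue rim and pull tab), rad: 0 shut (against a stop), 0.80 fully tilted out (against a stop), top coming forward to the bank's -x. Stiff: a little friction (0.06 N m), stays where it is left; a few N at the tab move it
- bin_right (a joint): the same for the right bin (bank's -y side, yellow rim and pull tab)
- bin_left_tab (a point): grip point of the left bin's pull tab, moves with the bin. The tab is a fin 14 mm wide (bank's y), 20 mm high, sticking 40 mm straight out of the bin front (48 mm with its round end); this point lies in its middle, 26 mm in front of the bin front, 52 mm above the pivot. Its x axis points into the bin front, y along the bank's y, z up the bin front; they tilt with the bin
- bin_right_tab (a point): the same point on the right bin's pull tab
- bin_left_hinge (a point): point on the left bin's bottom pivot line (along the bank's y), at mid-width of the bin, 20 mm above the bench and 51 mm before the bank's origin. Seen from the side with the bin shut, the bin runs from the pivot 64 mm back and 66 mm up: front wall 3 mm thick and 66 mm high, side walls 35 mm, back wall 31 mm, floor 3 mm thick; inside 126 mm wide and 58 mm deep (front to back). The bin turns about this line
- bin_right_hinge (a point): the same point for the right bin
- screw_jar: small clear jar of screws with a white screw cap, 46 mm diameter, 54 mm high, 90 g. Origin: centre of its underside, z up its axis. It stands on the floor of one of the two bins (either one), axis square to that floor, so it leans with the bin and may slide to the bin front when the bin is tilted. The cap is the part from 41 to 53 mm height; grip across the cap, firmly (some 30 N), as it can swivel between the fingers while it is carried
- solder_spool: white spool of solder, 54 mm diameter, 47 mm high, 250 g, standing in the other bin. Origin: centre of its underside
- mat: green antistatic mat, 100 x 100 mm, top 4 mm above the bench, fixed. Origin: centre of its underside
- flux_bottle: bystander: orange bottle with a needle cap, 34 mm wide, 98 mm high, standing on the bench. Origin: centre of its underside
- tape_green: bystander: green tape roll lying flat, 72 mm diameter, 24 mm high. Origin: centre of its underside
- sfp_module_1: bystander: grey metal pluggable transceiver with a blue latch, 14 x 60 x 13 mm, lying on the bench. Origin: centre of its underside

How it is judged:
By the outcome, as a careful person would: the job done as asked, in the order asked, and still so for the second after the job is handed in, with the robot touching nothing.
It also fails if it takes over 70 s, if anything falls off the work surface, if the arm or the gripper's body presses on something with over 40 N, if the wrist force passes 120 N, or if a joint passes its speed limit or range.

## Working session

There is one attempt and no reset: what is moved stays moved. The work goes in short steps, Python scripts to look and compute and a tool call to move; the robot and the scene stay as the last step left them, time stands still between calls to the robot, and variables do not carry over. Pictures are saved under pics/ and viewed, at most 11 in all, crops included, and the job is handed in when it is done.

Besides the shell and the picture viewer there is one more tool, called after "Call:" by a JSON object that holds its "op" and its "data", one argument or row to a line. drive_tool: Moves the arm, as the interface text tells. Its arguments: {"type":"object","properties":{"series":{"type":"array"},"force":{"type":"number"}},"required":["series"]}

```bash
mkdir -p pics; ls; cat > h.py <<'E'
import numpy as np, cv2
from station import sensors, viewer, order
from scipy.spatial.transform import Rotation as Rn
def snap(n,f):
    p,d=viewer.capture(n); cv2.imwrite(f'pics/{f}.png',p); np.save(f'pics/{f}.npy',d); return p,d
def ray(n,u,v):
    c=viewer.get_calibration(n);K=np.array(c['K']);k=c['k1']
    a=np.array([(u-K[0,2])/K[0,0],(v-K[1,2])/K[1,1]]);s=a.copy()
    for _ in range(20): s=a/(1+k*(s@s))
    R=np.array(c['R']);t=np.array(c['t'])
    return -R.T@t, R.T@np.array([s[0],s[1],1])
def at_z(n,u,v,z):
    o,r=ray(n,u,v); return o+r*(z-o[2])/r[2]
def at_d(n,u,v,d):
    o,r=ray(n,u,v); return o+r*d
def tri(a,b):
    (o1,r1),(o2,r2)=ray(*a),ray(*b)
    s=np.linalg.lstsq(np.c_[r1,-r2],o2-o1,rcond=None)[0]
    p,q=o1+r1*s[0],o2+r2*s[1]; return (p+q)/2,np.linalg.norm(p-q)
E
python3 - <<'E'
from h import *
for n in('scene','top'):
    snap(n,n+'0'); c=viewer.get_calibration(n); print(n,np.round(c['K'],1).tolist(),c['k1'],np.round(ray(n,320,200),2))
print(sensors.observe())
E
```

```text
pics
scene [[430.6, 0.0, 322.2], [0.0, 430.6, 199.1], [0.0, 0.0, 1.0]] -0.013616486927383287 [[ 2.2390e+01 -1.4849e+02  8.0031e+02]
 [ 5.0000e-01  4.0000e-01 -7.7000e-01]]
top [[511.4, 0.0, 322.8], [0.0, 511.4, 189.0], [0.0, 0.0, 1.0]] -0.12019022114354541 [[ 3.42710e+02  2.43550e+02  1.18364e+03]
 [ 1.20000e-01  2.00000e-02 -9.90000e-01]]
{'time_s': 0.1, 'joint_positions': array([1.21969774e+00, 3.77978274e-01, 7.97670785e-02, 1.27441066e+00,
       1.16238785e-05, 1.46051552e+00]), 'joint_velocities': array([ 0.00128122, -0.00180714,  0.00133286, -0.00012825, -0.00102774,
       -0.00097947]), 'joint_efforts': array([ 9.67343767e-04, -4.64697218e+01,  2.70581084e+01,  1.20015704e-02,
       -1.32432147e-04,  1.66552655e-05]), 'eef_pos': array([136.91159005, 557.8553843 , 230.4639494 ]), 'eef_rot': array([-3.13977950e+00, -2.12465588e-04,  2.90077467e+00]), 'contact_force': array([-0.3378044 ,  0.06538821, -0.36983897]), 'ft_torque': array([ 0.03504952,  0.02463128, -0.03638716]), 'grasp_force': 0.0, 'opening': 85.36722896445575}
```

View pics/scene0.png

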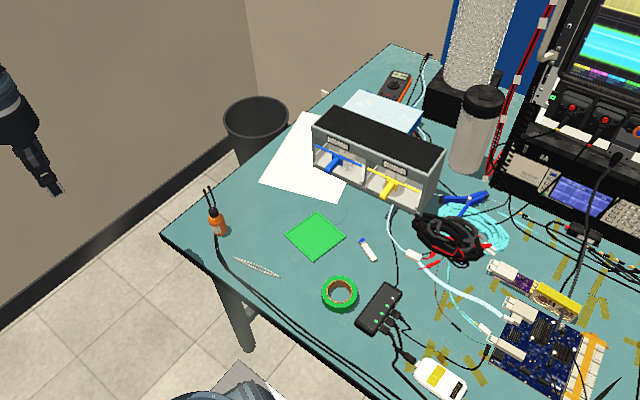

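View pics/top0.png

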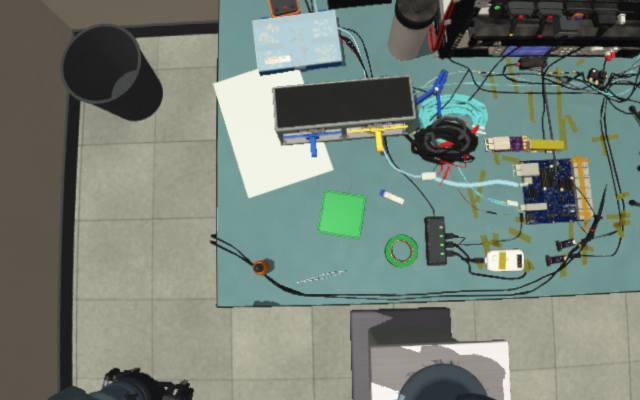

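The scene view shows the bank with its blue tab at about (335,160) and yellow tab at about (388,183), the mat at (315,236), the tape at (340,293) and the bottle at (217,220). The contents of the bins aren't clear, so I'll enlarge them.

```bash
python3 - <<'E'
import cv2,numpy as np
a=cv2.imread('pics/scene0.png')[95:225,300:455]; b=cv2.imread('pics/top0.png')[70:170,262:422]
a=cv2.resize(a,None,fx=5,fy=5,interpolation=cv2.INTER_CUBIC)[:600]
b=cv2.resize(b,None,fx=5,fy=5,interpolation=cv2.INTER_CUBIC)
a=cv2.imread('pics/scene0.png')[100:220,300:455]
cv2.imwrite('pics/c1.png',cv2.resize(a,None,fx=5,fy=5,interpolation=cv2.INTER_CUBIC)); cv2.imwrite('pics/c2.png',b)
E
```

```text
(no output)
```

View pics/c1.png

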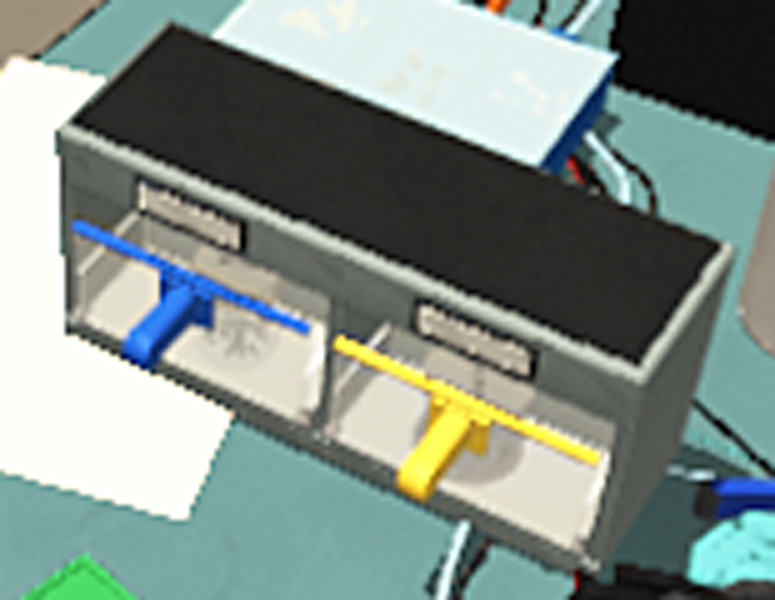

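View pics/c2.png

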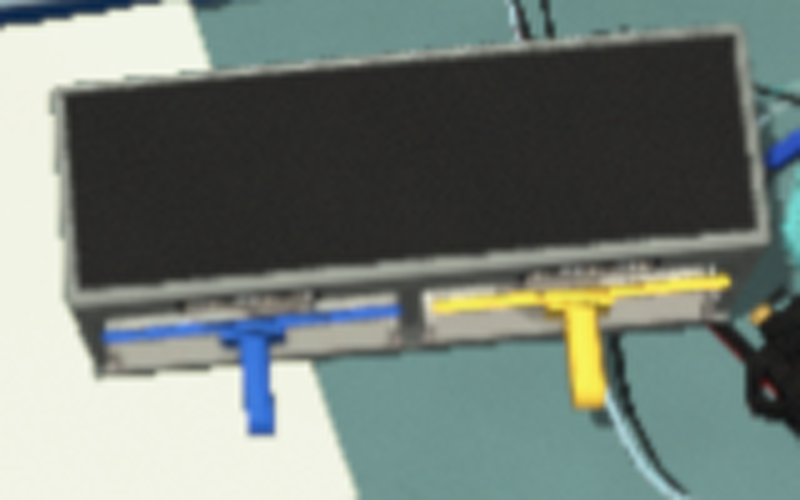

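The left bin holds a clear, speckled thing, the jar of screws, at crop (240,340). The right bin holds the dark smooth-ringed spool at (480,450). Next I'll triangulate the bank corners, the mat and the tabs.

```bash
cat >> h.py <<'E'
def C1(u,v): return ('scene',300+u/5,100+v/5)
def C2(u,v): return ('top',262+u/5,70+v/5)
E
python3 - <<'E'
from h import *
P={}
for k,a,b in [('FL',(62,132),(70,298)),('FR',(638,378),(768,240)),('BL',(170,25),(57,92)),('BR',(730,245),(742,28)),
 ('Ltabtip',(138,352),(260,428)),('Rtabtip',(412,488),(589,402)),('jar?',(240,340),(240,340))]:
    p,e=tri(C1(*a),C2(*b)); P[k]=p; print(k,p.round(1),round(e,1))
y=P['FL']-P['FR']+P['BL']-P['BR']; yaw=np.arctan2(-y[0],y[1]); print('yaw',yaw, 'centre',np.mean([P[k] for k in('FL','FR','BL','BR')],0))
d=np.load('pics/top0.npy')
for n,u,v in[('top',345,100),('top',341,214),('top',401,251),('top',260,266)]: print(u,v,at_d(n,u,v,d[v,u]).round(1))
# mat
im=cv2.imread('pics/top0.png'); h=cv2.cvtColor(im,cv2.COLOR_BGR2HSV)
m=cv2.inRange(h,(50,120,120),(75,255,255)); m[:180]=0;m[245:]=0;m[:,375:]=0
c=max(cv2.findContours(m,0,1)[0],key=cv2.contourArea); r=cv2.boxPoints(cv2.minAreaRect(c)); print(r)
q=np.array([at_z('top',*x,4) for x in r]);print('mat',q.round(1).tolist(),q.mean(0).round(1))
E
```

```text
FL [622.5 348.8 138.6] 1.3
FR [637.   54.9 145.1] 0.0
BL [712.6 352.7 142.7] 2.1
BR [730.6  60.6 146.5] 0.2
Ltabtip [577.7 271.4  75.6] 1.9
Rtabtip [585.4 125.5  73.4] 1.0
jar? [638.3 270.7  31. ] 29.2
yaw 0.055367487908816036 centre [675.65744652 204.25385248 143.22666656]
345 100 [680.2 202.  145.3]
341 214 [452.3 214.8   6. ]
401 251 [ 3.633e+02  7.900e+01 -3.000e-01]
260 266 [338.1 394.2  77.3]
[[316.8433  231.65948]
 [323.48386 189.60272]
 [366.0541  196.32434]
 [359.41354 238.3811 ]]
mat [[413.2, 271.7, 4.0], [510.7, 253.7, 4.0], [492.1, 155.2, 4.0], [395.0, 174.2, 4.0]] [452.8 213.7   4. ]
```

```bash
cat >> h.py <<'E'
YAW=0.054; O=np.array([680,204,0.]); B=Rn.from_euler('z',YAW)
def w(b): return O+B.apply(b)
def Rt(tilt): return B*Rn.from_euler('y',-tilt)*Rn.from_euler('xyz',[np.pi,0,np.pi])  # tool y=bank y, leaning forward
def go(tcp,tilt,R=None):
    s=sensors.observe(); R0=Rn.from_euler('xyz',s['eef_rot']); R=Rt(tilt) if R is None else R
    print('shift',(R0.inv().apply(np.asarray(tcp)-s['eef_pos'])).round(1),'turn',np.degrees((R0.inv()*R).as_rotvec()).round(2),'pos',s['eef_pos'].round(1),'F',s['contact_force'].round(1),'t',round(s['time_s'],2),'j',s['joint_positions'].round(2))
def tcp_for(g,tilt,off=19): return w(g)+Rt(tilt).as_matrix()[:,2]*off
E
python3 -c "
from h import *
print(Rt(.8).as_matrix().round(2))
go(tcp_for((-81,73,72),.8,-80),.8)"
```

```text
[[-0.7  -0.05  0.72]
 [-0.04  1.    0.04]
 [-0.72  0.   -0.7 ]]
shift [-458.2 -184.3  103. ] turn [ -6.85 -45.52 -15.94] pos [136.9 557.9 230.5] F [-0.3  0.1 -0.4] t 0.1 j [1.22 0.38 0.08 1.27 0.   1.46]
```

Call:
{"op": "drive_tool", "data": {
  "series": [
    [-40,-10,0,-0.8,-5.3,-1.9,120],
    [-80,-25,0,-1.6,-10.6,-3.8,120],
    [-120,-40,5,-2.4,-15.9,-5.6,120],
    [-160,-55,10,-3.2,-21.2,-7.4,120],
    [-200,-70,15,-4,-26.5,-9.3,120]
  ],
  "force": 20
}}

```text
time_s: 0.52
eef_pos: [311.8, 444.7, 217.1]
eef_rot: [3.108, 0.471, 3.06]
contact_force: [0.0, 0.4, 0.1]
opening: 45.0
grasp_force: 0.0
```

```bash
python3 -c "
from h import *
go(tcp_for((-81,73,72),.8,-80),.8)"
```

```text
shift [-173.  -162.5  183. ] turn [ -2.74 -18.73  -6.59] pos [311.8 444.7 217.1] F [0.  0.4 0.1] t 0.52 j [ 1.07  0.14 -0.37  0.82 -0.41  1.1 ]
```

Call:
{"op": "drive_tool", "data": {
  "series": [
    [-30,-27,30,-0.5,-4,-1.3,120],
    [-60,-55,60,-1,-8,-2.6,120],
    [-90,-85,90,-1.5,-12,-4,120],
    [-120,-115,120,-2.2,-15,-5.2,120],
    [-130,-140,140,-2.5,-16,-6,120]
  ]
}}

```text
time_s: 0.93
eef_pos: [461.1, 314.7, 155.4]
eef_rot: [3.134, 0.75, -3.102]
contact_force: [1.0, 0.8, -0.8]
opening: 45.1
grasp_force: 0.0
```

Call:
{"op": "drive_tool", "data": {
  "series": [
    [0,0,0,0,0,0,120],
    [0,0,0,0,0,0,120],
    [0,0,0,0,0,0,120]
  ]
}}

```text
time_s: 1.18
eef_pos: [461.3, 316.0, 156.1]
eef_rot: [3.133, 0.747, -3.106]
contact_force: [0.8, 0.5, 0.2]
opening: 45.3
grasp_force: 0.0
```

```bash
python3 -c "
from h import *
go(tcp_for((-81,73,72),.8,-40),.8)
p,d=snap('top','top1')
cv2.imwrite('pics/c3.png',cv2.resize(p[70:190,250:410],None,fx=5,fy=5,interpolation=cv2.INTER_CUBIC))"
```

```text
shift [-37.8 -49.7 111.2] turn [-0.24 -3.04 -0.76] pos [461.3 316.  156.1] F [0.8 0.5 0.2] t 1.18 j [ 0.72  0.04 -0.88  0.02 -0.44  0.54]
```

View pics/c3.png

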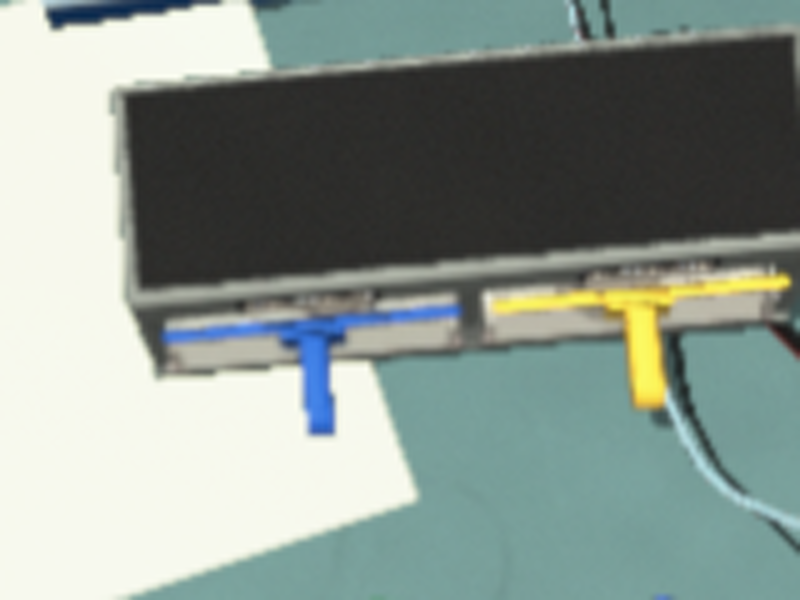

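The picture shows the bank unmoved and the blue tab at crop (320,385); the gripper is still below the crop. I'll keep approaching.

Call:
{"op": "drive_tool", "data": {
  "series": [
    [-19,-25,38,-0.1,-1.5,-0.4,150],
    [-30,-40,76,-0.2,-3,-0.8,150],
    [-38,-50,111,-0.2,-3,-0.8,150],
    [-38,-50,111,-0.2,-3,-0.8,150],
    [-38,-50,111,-0.2,-3,-0.8,150]
  ]
}}

```text
time_s: 1.65
eef_pos: [567.9, 271.8, 99.2]
eef_rot: [-3.14, 0.799, -3.086]
contact_force: [-1.1, -0.1, -0.9]
opening: 35.0
grasp_force: 0.0
```

```bash
python3 -c "
from h import *
go(tcp_for((-81,73,72),.8),.8)
p,d=snap('top','top2');q,e=snap('scene','scene2')
a=cv2.resize(p[100:190,270:370],None,fx=4,fy=4,interpolation=cv2.INTER_CUBIC)
b=cv2.resize(q[90:180,290:390],None,fx=4,fy=4,interpolation=cv2.INTER_CUBIC)
cv2.imwrite('pics/c4.png',np.hstack([a,b]))"
```

```text
shift [ 0.4 -0.7 57.6] turn [-0.02 -0.07  0.07] pos [567.9 271.8  99.2] F [-1.1 -0.1 -0.9] t 1.65 j [ 0.5   0.24 -0.93 -0.35 -0.31  0.32]
```

View pics/c4.png

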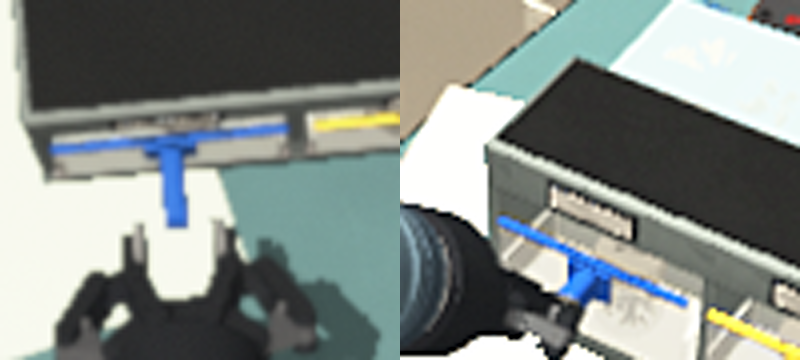

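The view from above shows the fingers at (135,245) and (218,240) straddling the blue tab's line at (177,215). They are well centred, so I'll advance and grip.

Call:
{"op": "drive_tool", "data": {
  "series": [
    [0,0,20,0,0,0,150],
    [0,0,40,0,0,0,150],
    [0,0,57,0,0,0,150],
    [0,0,57,0,0,0,150],
    [0,0,57,0,0,0,190]
  ]
}}

```text
time_s: 2.17
eef_pos: [607.3, 274.8, 61.8]
eef_rot: [-3.141, 0.801, -3.085]
contact_force: [-1.3, 0.3, 0.1]
opening: 24.3
grasp_force: 0.0
```

Call:
{"op": "drive_tool", "data": {
  "series": [
    [0,0,0,0,0,0,205],
    [0,0,0,0,0,0,215],
    [0,0,0,0,0,0,225],
    [0,0,0,0,0,0,225],
    [0,0,0,0,0,0,225]
  ]
}}

```text
time_s: 2.58
eef_pos: [606.9, 275.2, 62.1]
eef_rot: [3.139, 0.801, -3.084]
contact_force: [-5.6, 4.2, 5.2]
opening: 13.7
grasp_force: 21.2
```

```bash
python3 -c "
from h import *
def arc(g,th):  # bank point of bin at tilt th
    c,s=np.cos(th),np.sin(th); x,z=g; return np.array([-51+x*c-z*s,73,20+x*s+z*c])
R=Rt(.8)
for th in np.arange(0,.84,.08):
    print(round(th,2),R.inv().apply(B.apply(arc((-30,52),th)-arc((-30,52),0))).round(1))
go(tcp_for((-81,73,72),.8),.8)"
```

```text
0.0 [0. 0. 0.]
0.08 [ 4.7 -0.  -1.1]
0.16 [ 9.4 -0.  -1.9]
0.24 [14.2 -0.  -2.2]
0.32 [19.  -0.  -2.2]
0.4 [23.8 -0.  -1.8]
0.48 [28.5 -0.  -1. ]
0.56 [33.2 -0.   0.1]
0.64 [37.7 -0.   1.6]
0.72 [42.1 -0.   3.5]
0.8 [46.4 -0.   5.7]
shift [ 1.2 -2.1  3.6] turn [0.25 0.08 0.12] pos [606.9 275.2  62.1] F [-5.6  4.2  5.2] t 2.58 j [ 0.46  0.37 -0.9  -0.46 -0.28  0.29]
```

Call:
{"op": "drive_tool", "data": {
  "series": [
    [2.5,0.5,-0.6,0,0,0,225],
    [4.7,0.5,-1.1,0,0,0,225],
    [7,0.5,-1.5,0,0,0,225],
    [9.4,0.5,-1.9,0,0,0,225],
    [9.4,0.5,-1.9,0,0,0,225]
  ]
}}

```text
time_s: 3.0
eef_pos: [602.6, 275.0, 59.3]
eef_rot: [3.138, 0.808, -3.089]
contact_force: [-1.0, 2.4, 7.9]
opening: 13.9
grasp_force: 22.0
```

Call:
{"op": "drive_tool", "data": {
  "series": [
    [2.4,0,-0.1,0,0,0,225],
    [4.8,0,-0.3,0,0,0,225],
    [7.2,0,-0.3,0,0,0,225],
    [9.6,0,-0.3,0,0,0,225],
    [9.6,0,-0.3,0,0,0,225]
  ]
}}

```text
time_s: 3.42
eef_pos: [595.1, 274.5, 52.1]
eef_rot: [3.139, 0.807, -3.089]
contact_force: [-2.5, 2.6, 9.3]
opening: 13.3
grasp_force: 22.5
```

Call:
{"op": "drive_tool", "data": {
  "series": [
    [2.4,0,0.3,0,0,0,225],
    [4.8,0,0.6,0,0,0,225],
    [7.2,0,1,0,0,0,225],
    [9.6,0,1.3,0,0,0,225],
    [9.6,0,1.3,0,0,0,225]
  ]
}}

```text
time_s: 3.83
eef_pos: [588.4, 274.0, 43.2]
eef_rot: [3.139, 0.805, -3.087]
contact_force: [-3.8, 2.2, 8.9]
opening: 13.9
grasp_force: 22.8
```

Call:
{"op": "drive_tool", "data": {
  "series": [
    [2.4,0,0.5,0,0,0,225],
    [4.6,0,1.1,0,0,0,225],
    [6.9,0,1.8,0,0,0,225],
    [9.2,0,2.6,0,0,0,225],
    [9.2,0,2.6,0,0,0,225]
  ]
}}

```text
time_s: 4.25
eef_pos: [583.2, 273.7, 33.9]
eef_rot: [3.14, 0.803, -3.087]
contact_force: [-2.0, 4.0, 5.2]
opening: 13.8
grasp_force: 23.0
```

Call:
{"op": "drive_tool", "data": {
  "series": [
    [2.2,0,0.9,0,0,0,225],
    [4.4,0,1.9,0,0,0,225],
    [6.6,0,3,0,0,0,225],
    [8.6,0,4.1,0,0,0,225],
    [8.6,0,4.1,0,0,0,225]
  ]
}}

```text
time_s: 4.67
eef_pos: [579.6, 273.4, 24.2]
eef_rot: [3.14, 0.802, -3.086]
contact_force: [-2.0, 5.0, 4.1]
opening: 13.7
grasp_force: 23.5
```

```bash
python3 -c "
from h import *
print(sensors.observe()['eef_pos'], sensors.observe()['contact_force'])
p,d=snap('top','top3');q,e=snap('scene','scene3')
a=cv2.resize(p[100:190,270:370],None,fx=4,fy=4,interpolation=cv2.INTER_CUBIC)
b=cv2.resize(q[90:180,290:390],None,fx=4,fy=4,interpolation=cv2.INTER_CUBIC)
cv2.imwrite('pics/c5.png',np.hstack([a,b]))"
```

```text
[579.58707902 273.44939657  24.17102933] [-1.96394498  4.99122203  4.06965068]
```

View pics/c5.png

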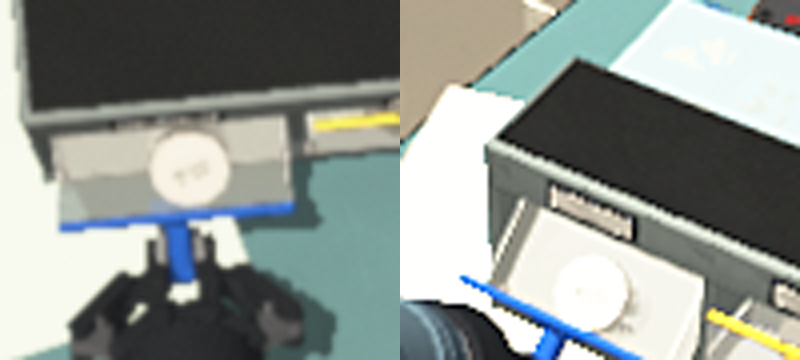

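The white cap is in the tilted left bin (top crop (190,168), scene crop (592,292)), so this is the jar. The tilt is about 0.77, so I'll press gently on to the stop.

Call:
{"op": "drive_tool", "data": {
  "series": [
    [1.8,0.5,1,0,0,0,225],
    [3.2,0.5,2,0,0,0,225],
    [3.2,0.5,2,0,0,0,225]
  ]
}}

```text
time_s: 5.02
eef_pos: [578.5, 273.4, 20.1]
eef_rot: [3.141, 0.801, -3.086]
contact_force: [-3.4, 4.5, 4.5]
opening: 13.7
grasp_force: 23.9
```

Call:
{"op": "drive_tool", "data": {
  "series": [
    [1.8,0.3,1,0,0,0,225],
    [3,0.3,1.8,0,0,0,225],
    [3,0.3,1.8,0,0,0,225]
  ]
}}

```text
time_s: 5.27
eef_pos: [577.8, 273.3, 16.7]
eef_rot: [-3.141, 0.801, -3.086]
contact_force: [-2.7, 3.2, 5.2]
opening: 13.7
grasp_force: 24.2
```

```bash
cat >> h.py <<'E'
def rim(tag):
    e={}
    for n,(r0,r1,c0,c1) in dict(top=(100,190,270,370),scene=(90,185,290,400)).items():
        p,_=snap(n,n+tag); m=cv2.inRange(cv2.cvtColor(p,cv2.COLOR_BGR2HSV),(105,150,80),(125,255,255))
        v,u=np.nonzero(m[r0:r1,c0:c1]); u=u+c0;v=v+r0
        e[n]=[(n,u[u<=u.min()+1].mean(),v[u<=u.min()+1].mean()),(n,u[u>=u.max()-1].mean(),v[u>=u.max()-1].mean())]
    for i in(0,1):
        p,g=tri(e['top'][i],e['scene'][i]); b=B.inv().apply(p-O)-[-51,0,20]; print('rim',p.round(1),g.round(1),'bank',b.round(1),'tilt',round(np.arctan2(-b[0],b[2]),3), [np.round(e[k][i][1:],0).tolist() for k in e])
E
python3 -c "
from h import *
rim('4'); go((0,0,0),.8)"
```

```text
rim [570.9 332.   72. ] 2.4 bank [-51.  133.7  52. ] tilt 0.776 [[288.0, 159.0], [305.0, 162.0]]
rim [578.7 208.8  70.8] 0.2 bank [-49.9  10.2  50.8] tilt 0.776 [[342.0, 154.0], [350.0, 184.0]]
shift [ 424.2 -240.9 -413.5] turn [0.05 0.05 0.06] pos [577.9 273.3  16.8] F [-2.1  3.9  5.3] t 5.37 j [ 0.49  0.46 -0.98 -0.63 -0.31  0.31]
```

Call:
{"op": "drive_tool", "data": {
  "series": [
    [1.5,0,1,0,0,0,225],
    [2.8,0,2,0,0,0,225],
    [2.8,0,2,0,0,0,225]
  ]
}}

```text
time_s: 5.62
eef_pos: [577.9, 273.3, 15.4]
eef_rot: [3.142, 0.805, -3.087]
contact_force: [-15.9, 1.0, 25.0]
opening: 13.7
grasp_force: 27.4
```

Call:
{"op": "drive_tool", "data": {
  "series": [
    [1.5,0,1,0,0,0,225],
    [2.8,0,2,0,0,0,225],
    [2.8,0,2,0,0,0,225]
  ]
}}

```text
time_s: 5.87
eef_pos: [577.4, 273.3, 12.3]
eef_rot: [3.141, 0.806, -3.087]
contact_force: [-16.5, 1.0, 25.5]
opening: 13.8
grasp_force: 28.1
```

```bash
python3 -c "
from h import *
rim('5'); go((0,0,0),.8)"
```

```text
rim [567.3 328.4  72.9] 5.1 bank [-54.8 130.3  52.9] tilt 0.802 [[290.0, 160.0], [304.0, 164.0]]
rim [575.5 209.2  71.7] 0.0 bank [-53.   10.8  51.7] tilt 0.798 [[342.0, 156.0], [348.0, 184.0]]
shift [ 418.7 -241.5 -418. ] turn [0.02 0.32 0.01] pos [577.5 273.3  12.5] F [-16.    0.5  23.1] t 5.97 j [ 0.49  0.48 -0.99 -0.65 -0.31  0.31]
```

The force jumped, so the bin is at its stop (tilt 0.80). I'll relax, open and withdraw.

Call:
{"op": "drive_tool", "data": {
  "series": [
    [-2,0,-1.5,0,0,0,225],
    [-2,0,-1.5,0,0,0,190],
    [-2,0,-1.5,0,0,0,140],
    [-2,0,-1.5,0,0,0,140],
    [-2,0,-1.5,0,0,0,140]
  ]
}}

```text
time_s: 6.38
eef_pos: [576.1, 271.6, 10.7]
eef_rot: [-3.138, 0.798, -3.086]
contact_force: [-0.2, 0.1, 0.5]
opening: 39.0
grasp_force: 0.0
```

Call:
{"op": "drive_tool", "data": {
  "series": [
    [0,0,-20,0,0,0,140],
    [0,0,-50,0,0,0,140],
    [0,0,-80,0,0,0,140],
    [0,0,-100,0,0,0,110],
    [0,0,-100,0,0,0,80]
  ]
}}

```text
time_s: 6.8
eef_pos: [511.4, 277.3, 88.8]
eef_rot: [-3.133, 0.79, -3.086]
contact_force: [0.3, 0.3, -0.0]
opening: 57.7
grasp_force: 0.0
```

```bash
python3 -c "
from h import *
rim('6'); go((0,0,0),.8)
p=cv2.imread('pics/top6.png');q=cv2.imread('pics/scene6.png')
a=cv2.resize(p[100:190,270:370],None,fx=4,fy=4,interpolation=cv2.INTER_CUBIC)
b=cv2.resize(q[110:200,290:390],None,fx=4,fy=4,interpolation=cv2.INTER_CUBIC)
cv2.imwrite('pics/c6.png',np.hstack([a,b]))"
```

```text
rim [570.9 332.   72. ] 2.4 bank [-51.  133.7  52. ] tilt 0.776 [[288.0, 159.0], [305.0, 162.0]]
rim [578.7 208.8  70.8] 0.2 bank [-49.9  10.2  50.8] tilt 0.776 [[342.0, 154.0], [350.0, 184.0]]
shift [ 433.  -250.9 -310.8] turn [-0.44 -0.6   0.06] pos [512.6 277.   87. ] F [ 0.3  0.5 -0.3] t 6.9 j [ 0.58  0.21 -1.02 -0.37 -0.37  0.39]
```

View pics/c6.png

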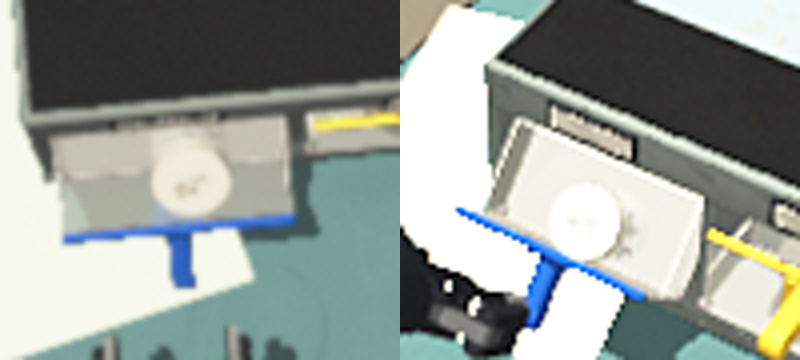

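The cap centre is at top pixel (318,145) and scene pixel (336.2,165.5), resting against the bin front. I'll triangulate it.

```bash
python3 -c "
from h import *
c,g=tri(('top',318,145),('scene',336.2,165.5)); print('cap top',c,g)
b=B.inv().apply(c-O); print('bank',b.round(1)); r=b-[-51,0,20]; s,k=np.sin(.8),np.cos(.8)
print('bin x,z',(r[0]*k+r[2]*s).round(1),(-r[0]*s+r[2]*k).round(1))
d=np.load('pics/top6.npy'); print('depth pt',at_d('top',318,145,d[145,318]).round(1))
d=np.load('pics/scene6.npy'); print('depth pt',at_d('scene',336,165,d[165,336]).round(1))
z=Rt(.8).as_matrix()[:,2]
for back in (80,0): go(c+z*(7+24-back),.8)
"
```

```text
cap top [600.15336273 262.31071143  79.1657401 ] 0.6803089812682925
bank [-76.6  62.5  79.2]
bin x,z 24.6 59.6
depth pt [599.4 262.5  81.4]
depth pt [602.1 263.9  78.4]
shift [-54.9 -19.3  18.2] turn [-0.44 -0.6   0.06] pos [512.6 277.   87. ] F [ 0.3  0.5 -0.3] t 6.9 j [ 0.58  0.21 -1.02 -0.37 -0.37  0.39]
shift [-55.8 -18.7  98.2] turn [-0.44 -0.6   0.06] pos [512.6 277.   87. ] F [ 0.3  0.5 -0.3] t 6.9 j [ 0.58  0.21 -1.02 -0.37 -0.37  0.39]
```

Call:
{"op": "drive_tool", "data": {
  "series": [
    [-20,-6,0,-0.4,-0.6,0,80],
    [-40,-12,0,-0.4,-0.6,0,80],
    [-57,-18.5,10,-0.4,-0.6,0,80],
    [-57,-18.5,20,-0.4,-0.6,0,80],
    [-57,-18.5,20,-0.4,-0.6,0,80]
  ]
}}

```text
time_s: 7.32
eef_pos: [569.8, 260.2, 112.0]
eef_rot: [-3.139, 0.799, -3.089]
contact_force: [-0.8, -0.2, -0.2]
opening: 58.9
grasp_force: 0.0
```

```bash
python3 -c "
from h import *
z=Rt(.8).as_matrix()[:,2]; c=np.array([601,262.8,79])
go(c+z*31,.8)
"
```

```text
shift [ 1.8  1.1 76.4] turn [-0.19 -0.06 -0.04] pos [569.8 260.2 112. ] F [-0.8 -0.2 -0.2] t 7.32 j [ 0.47  0.2  -0.93 -0.32 -0.3   0.3 ]
```

Call:
{"op": "drive_tool", "data": {
  "series": [
    [0.5,1,25,0,0,0,80],
    [0.5,1,45,0,0,0,80],
    [0.5,1,60,0,0,0,80],
    [0.5,1,75,0,0,0,80],
    [0.5,1,75,0,0,0,80]
  ]
}}

```text
time_s: 7.73
eef_pos: [620.4, 263.8, 56.3]
eef_rot: [-3.136, 0.794, -3.085]
contact_force: [0.7, -0.1, 0.1]
opening: 58.3
grasp_force: 0.0
```

Call:
{"op": "drive_tool", "data": {
  "series": [
    [0,0,0,0,0,0,100],
    [0,0,0,0,0,0,115],
    [0,0,0,0,0,0,130],
    [0,0,0,0,0,0,140],
    [0,0,0,0,0,0,150]
  ],
  "force": 30
}}

```text
time_s: 8.15
eef_pos: [620.4, 265.1, 60.7]
eef_rot: [-3.139, 0.799, -3.086]
contact_force: [-0.8, 0.4, -0.6]
opening: 42.6
grasp_force: 30.4
```

Call:
{"op": "drive_tool", "data": {
  "series": [
    [0,0,-10,0,0,0,160],
    [0,0,-25,0,0,0,160],
    [0,0,-45,0,0,0,160],
    [0,0,-65,0,0,0,160],
    [0,0,-80,0,0,0,160]
  ]
}}

```text
time_s: 8.57
eef_pos: [562.1, 261.9, 117.4]
eef_rot: [-3.139, 0.799, -3.086]
contact_force: [0.6, -0.1, -0.2]
opening: 42.7
grasp_force: 30.8
```

```bash
python3 -c "
from h import *
R=Rn.from_euler('xyz',[np.pi,0,np.pi+.1])
go((453,214,110),0,R)
go((560,250,160),0,R)
"
```

```text
shift [ 83.1 -41.9 -74.7] turn [-1.13 45.77 -2.44] pos [562.1 261.9 117.4] F [ 0.6 -0.1 -0.2] t 8.57 j [ 0.48  0.18 -0.94 -0.3  -0.3   0.31]
shift [-28.6 -11.8 -31.7] turn [-1.13 45.77 -2.44] pos [562.1 261.9 117.4] F [ 0.6 -0.1 -0.2] t 8.57 j [ 0.48  0.18 -0.94 -0.3  -0.3   0.31]
```

Call:
{"op": "drive_tool", "data": {
  "series": [
    [-10,-5,-15,0,0,0,160],
    [-10,-8,-30,-0.2,6,-0.4,160],
    [-5,-14,-45,-0.4,12,-0.8,160],
    [5,-20,-55,-0.6,18,-1.2,160],
    [15,-24,-60,-0.8,24,-1.6,160]
  ]
}}

```text
time_s: 8.98
eef_pos: [509.4, 235.3, 150.1]
eef_rot: [-3.137, 0.4, -3.055]
contact_force: [1.3, 1.3, -2.1]
opening: 42.3
grasp_force: 30.8
```

Call:
{"op": "drive_tool", "data": {
  "series": [
    [0,0,0,-0.1,6,-0.2,160],
    [0,0,0,-0.2,12,-0.4,160],
    [0,0,0,-0.3,18,-0.6,160],
    [0,0,0,-0.4,21.5,-0.8,160],
    [0,0,0,-0.4,21.5,-0.8,160]
  ]
}}

```text
time_s: 9.4
eef_pos: [514.2, 235.2, 148.0]
eef_rot: [-3.139, 0.027, -3.045]
contact_force: [1.0, 0.8, -1.7]
opening: 42.6
grasp_force: 30.8
```

```bash
python3 -c "
from h import *
R=Rn.from_euler('xyz',[np.pi,0,np.pi+.1])
go((453,214,80),0,R)
"
```

```text
shift [ 64.7 -15.1  66.3] turn [-0.13  1.52 -0.18] pos [514.2 235.2 148. ] F [ 1.   0.8 -1.7] t 9.4 j [ 0.32  0.37 -0.14  1.03 -0.01  0.22]
```

Call:
{"op": "drive_tool", "data": {
  "series": [
    [20,-5,15,0,0.7,0,160],
    [40,-10,35,0,1.5,0,160],
    [60,-15,55,-0.1,1.5,-0.2,160],
    [64.5,-15,66,-0.1,1.5,-0.2,160],
    [64.5,-15,66,-0.1,1.5,-0.2,160]
  ]
}}

```text
time_s: 9.82
eef_pos: [445.3, 212.7, 77.2]
eef_rot: [-3.14, -0.005, -3.039]
contact_force: [-0.2, -1.1, -1.4]
opening: 42.3
grasp_force: 30.8
```

```bash
python3 -c "
from h import *
R=Rn.from_euler('xyz',[np.pi,0,np.pi+.1])
q,e=snap('scene','scene7');p,d=snap('top','top7')
go((453,214,27),0,R)
a=cv2.resize(q[165:275,265:375],None,fx=5,fy=5,interpolation=cv2.INTER_CUBIC)[:, :400]
a=cv2.resize(q[165:275,265:375],None,fx=3.6,fy=3.6,interpolation=cv2.INTER_CUBIC)
b=cv2.resize(p[150:260,290:400],None,fx=3.6,fy=3.6,interpolation=cv2.INTER_CUBIC)
cv2.imwrite('pics/c7.png',np.hstack([a,b]))
"
```

```text
shift [-2.6 -0.5 53.3] turn [-0.02  0.11  0.13] pos [450.2 214.2  80.3] F [ 0.3 -0.5 -0.8] t 9.92 j [ 0.32  0.33 -0.41  0.84 -0.    0.21]
```

View pics/c7.png

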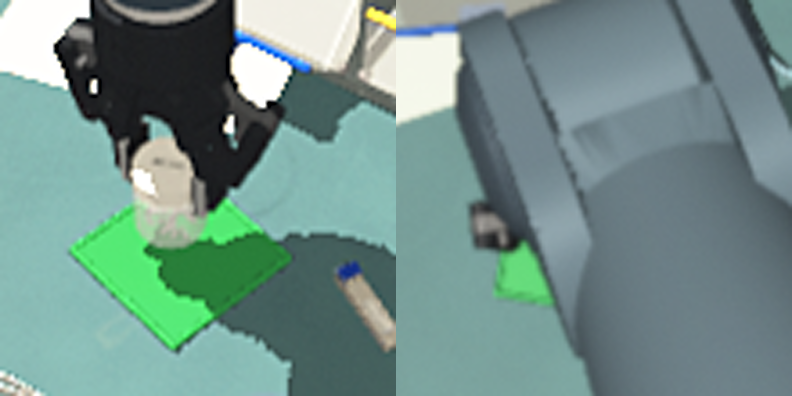

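```bash
python3 -c "
from h import *
def proj(n,X):
    c=viewer.get_calibration(n);K=np.array(c['K']);x=np.array(c['R'])@X+np.array(c['t']);a=x[:2]/x[2];a=a*(1+c['k1']*(a@a));return K[:2,:2]@a+K[:2,2]
for lean in (-.4,-.2,0,.2,.4):
    R=Rn.from_euler('y',lean); g=np.array([450.5,214,104])
    print(lean,[((proj('scene',g+R.apply([0,0,h]))-[265,165])*3.6).round(0).tolist() for h in(6,-6,-47)])
d=np.load('pics/scene7.npy')
for u,v in[(152,160),(162,160),(172,160),(162,150),(162,172),(170,215),(170,230)]:
    U,V=265+u/3.6,165+v/3.6; print(u,v,at_d('scene',U,V,d[int(V),int(U)]).round(0))
"
```

```text
-0.4 [[168.0, 153.0], [174.0, 160.0], [192.0, 182.0]]
-0.2 [[169.0, 151.0], [173.0, 162.0], [183.0, 195.0]]
0 [[171.0, 150.0], [171.0, 163.0], [173.0, 206.0]]
0.2 [[172.0, 149.0], [170.0, 164.0], [164.0, 215.0]]
0.4 [[173.0, 148.0], [169.0, 165.0], [154.0, 222.0]]
152 160 [443. 222. 102.]
162 160 [445. 216. 105.]
172 160 [448. 212. 105.]
162 150 [450. 220. 106.]
162 172 [440. 213. 101.]
170 215 [427. 197.  87.]
170 230 [425. 196.  74.]
```

```bash
python3 -c "
from h import *
d=np.load('pics/scene7.npy')
P=[];L=[]
for V in range(200,236):
  for U in range(298,326):
    p=at_d('scene',U,V,d[V,U])
    if np.hypot(p[0]-450,p[1]-215)<34 and p[2]<125: P.append(p);L.append((U,V))
P=np.array(P)
import collections
for V in range(203,235,2):
    print(V,[ (int(p[0]),int(p[1]),int(p[2])) for p,l in zip(P,L) if l[1]==V and l[0]%4==0])
Q=P[(P[:,2]>103)&(P[:,2]<109)]
A=np.c_[Q[:,:2],np.ones(len(Q))];print(len(Q),np.linalg.lstsq(A,Q[:,2],rcond=None)[0],Q.mean(0))
"
```

```text
203 [(436, 234, 120), (446, 233, 111)]
205 [(433, 233, 117), (446, 233, 105), (452, 227, 103), (456, 219, 105)]
207 [(432, 232, 113), (442, 229, 105), (447, 223, 103), (452, 217, 104)]
209 [(431, 232, 107), (438, 227, 103), (444, 221, 102), (448, 213, 105), (453, 207, 103)]
211 [(432, 233, 99), (434, 224, 103), (439, 217, 103), (445, 211, 102), (448, 203, 105)]
213 [(434, 235, 89), (430, 220, 103), (435, 213, 104), (440, 207, 103), (445, 200, 103)]
215 [(431, 233, 86), (426, 217, 104), (430, 209, 106), (435, 203, 105), (441, 197, 104), (437, 183, 118)]
217 [(424, 215, 100), (427, 207, 103), (432, 201, 103), (438, 195, 102), (437, 184, 111)]
219 [(423, 215, 95), (424, 205, 102), (427, 197, 104), (433, 191, 102), (437, 184, 104)]
221 [(423, 216, 87), (423, 204, 97), (427, 197, 98), (435, 193, 93), (437, 184, 97)]
223 [(423, 216, 80), (424, 206, 87), (427, 197, 91), (434, 192, 88), (437, 185, 90)]
225 [(422, 216, 74), (423, 205, 82), (427, 197, 85), (433, 192, 82), (436, 184, 84)]
227 [(424, 217, 65), (424, 206, 73), (427, 198, 76), (432, 191, 76), (443, 189, 67), (483, 209, 7)]
229 [(423, 217, 58), (423, 206, 67), (427, 198, 70), (433, 192, 68), (443, 190, 58), (481, 208, 2)]
231 [(442, 247, 5), (447, 240, 5), (423, 206, 61), (425, 197, 65), (434, 193, 58), (470, 211, 4), (475, 204, 5)]
233 [(437, 243, 6), (443, 236, 5), (424, 207, 51), (426, 198, 55), (433, 193, 52), (464, 207, 6), (470, 200, 6)]
179 [7.50795509e-04 4.32315894e-03 1.03456699e+02] [440.93528409 213.45807558 104.71056459]
```

The cap's top plane is level at z≈104, so the jar hangs upright with its underside at about z=50, well inside the mat area. I'll lower it.

Call:
{"op": "drive_tool", "data": {
  "series": [
    [-5,0,15,0,0,0,160],
    [-5,0,28,0,0,0,160],
    [-5,0,37,0,0,0,160],
    [-5,0,41,0,0,0,160],
    [-5,0,42,0,0,0,160]
  ]
}}

```text
time_s: 10.33
eef_pos: [456.1, 214.8, 37.8]
eef_rot: [-3.141, 0.001, -3.04]
contact_force: [0.2, -0.7, -1.3]
opening: 42.4
grasp_force: 30.8
```

Call:
{"op": "drive_tool", "data": {
  "series": [
    [0,0,0.8,0,0,0,160],
    [0,0,1.6,0,0,0,160],
    [0,0,2,0,0,0,160],
    [0,0,2,0,0,0,160]
  ]
}}

```text
time_s: 10.67
eef_pos: [456.3, 214.8, 36.2]
eef_rot: [-3.142, 0.001, -3.04]
contact_force: [0.5, 0.3, -1.5]
opening: 42.7
grasp_force: 30.8
```

Call:
{"op": "drive_tool", "data": {
  "series": [
    [0,0,0.8,0,0,0,160],
    [0,0,1.5,0,0,0,160],
    [0,0,1.5,0,0,0,160]
  ]
}}

```text
time_s: 10.92
eef_pos: [455.8, 214.6, 34.2]
eef_rot: [-3.141, 0.0, -3.04]
contact_force: [0.1, 0.2, -2.4]
opening: 42.4
grasp_force: 30.8
```

Call:
{"op": "drive_tool", "data": {
  "series": [
    [0,0,0.8,0,0,0,160],
    [0,0,1.5,0,0,0,160],
    [0,0,1.5,0,0,0,160]
  ]
}}

```text
time_s: 11.17
eef_pos: [455.7, 214.6, 32.6]
eef_rot: [-3.141, 0.0, -3.04]
contact_force: [-0.2, -0.5, -0.1]
opening: 42.4
grasp_force: 30.8
```

Call:
{"op": "drive_tool", "data": {
  "series": [
    [0,0,0.7,0,0,0,160],
    [0,0,1.2,0,0,0,160],
    [0,0,1.2,0,0,0,160]
  ]
}}

```text
time_s: 11.42
eef_pos: [455.8, 214.6, 31.4]
eef_rot: [-3.141, 0.0, -3.04]
contact_force: [0.0, 0.9, -1.3]
opening: 42.4
grasp_force: 30.8
```

Call:
{"op": "drive_tool", "data": {
  "series": [
    [0,0,0.7,0,0,0,160],
    [0,0,1.2,0,0,0,160],
    [0,0,1.2,0,0,0,160]
  ]
}}

```text
time_s: 11.67
eef_pos: [456.1, 214.7, 31.1]
eef_rot: [-3.141, 0.001, -3.04]
contact_force: [-2.3, 0.2, 5.2]
opening: 42.7
grasp_force: 31.2
```

Touchdown (+5 N). I'll open slowly and back off upward.

Call:
{"op": "drive_tool", "data": {
  "series": [
    [0,0,-0.4,0,0,0,122],
    [0,0,-0.4,0,0,0,115],
    [0,0,-0.4,0,0,0,105],
    [0,0,-0.4,0,0,0,90],
    [0,0,-0.4,0,0,0,80]
  ]
}}

```text
time_s: 12.08
eef_pos: [455.8, 214.6, 30.7]
eef_rot: [-3.141, 0.0, -3.04]
contact_force: [0.2, 0.1, 0.5]
opening: 58.6
grasp_force: 0.0
```

Call:
{"op": "drive_tool", "data": {
  "series": [
    [0,0,-5,0,0,0,70],
    [0,0,-20,0,0,0,70],
    [0,0,-45,0,0,0,70],
    [0,0,-80,0,0,0,70],
    [0,0,-100,0,0,0,70]
  ]
}}

```text
time_s: 12.5
eef_pos: [456.6, 215.0, 133.8]
eef_rot: [3.141, 0.003, -3.04]
contact_force: [1.1, 0.4, -0.1]
opening: 61.6
grasp_force: 0.0
```

```bash
python3 -c "
from h import *
go(tcp_for((-106,73,37.6),.8,-120),.8)
g=np.array([-51,73,20])
q,e=snap('scene','scene8')
d=e
for u,v in [(162,215),(170,215),(178,215)]:
    U,V=265+u/3.6,165+v/3.6; print(at_d('scene',U,V,d[int(V),int(U)]).round(0))
cv2.imwrite('pics/c8.png',cv2.resize(q[110:260,250:410],None,fx=4,fy=4,interpolation=cv2.INTER_CUBIC))
"
```

```text
shift [-32.7  48.5  12.7] turn [  1.11 -45.66   2.58] pos [456.6 215.  133.8] F [ 1.1  0.4 -0.1] t 12.5 j [ 0.31  0.29 -0.31  0.97 -0.    0.21]
[441. 215.  58.]
[444. 211.  57.]
[447. 208.  56.]
```

View pics/c8.png

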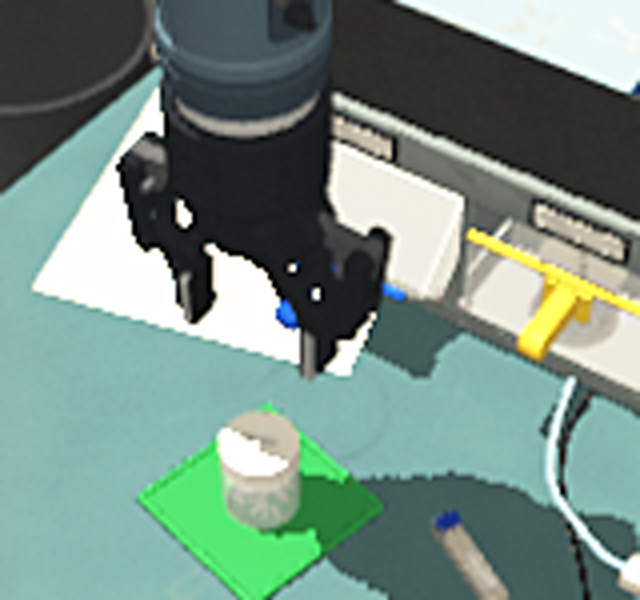

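The jar stands upright on the mat with its cap top at z≈57, and the gripper is clear. Next I'll re-grip the tab to close the bin.

```bash
python3 -c "
from h import *
go((530,269,130),.8)
"
```

```text
shift [-75.9  45.7   8. ] turn [  1.19 -45.31   2.55] pos [459.1 215.8 137.2] F [0.7 0.1 1.9] t 12.55 j [ 0.31  0.28 -0.3   0.98 -0.    0.21]
```

Call:
{"op": "drive_tool", "data": {
  "series": [
    [-20,12,-10,0.2,-6.5,0.4,90],
    [-40,24,-15,0.4,-13,0.8,120],
    [-60,36,-15,0.6,-19.5,1.2,140],
    [-76,46,-10,0.8,-26,1.6,140],
    [-76,46,-5,1,-32.5,2,140]
  ],
  "force": 20
}}

```text
time_s: 12.97
eef_pos: [530.9, 271.0, 139.8]
eef_rot: [-3.138, 0.571, -3.075]
contact_force: [1.2, -0.3, -0.9]
opening: 38.9
grasp_force: 0.0
```

Call:
{"op": "drive_tool", "data": {
  "series": [
    [0,0,0,0.1,-6.5,0.3,140],
    [0,0,0,0.2,-12.5,0.6,140],
    [0,0,0,0.2,-12.5,0.6,140],
    [0,0,0,0.2,-12.5,0.6,140]
  ]
}}

```text
time_s: 13.3
eef_pos: [522.8, 266.8, 132.4]
eef_rot: [-3.133, 0.772, -3.079]
contact_force: [0.5, 0.1, 0.7]
opening: 38.4
grasp_force: 0.0
```

```bash
python3 -c "
from h import *
t=tcp_for((-109.2,73,34.7),.8); print(t)
go(t-Rt(.8).as_matrix()[:,2]*70,.8)
"
```

```text
[580.6289888  271.73530699  21.46257252]
shift [37.7  2.2 50. ] turn [-0.19 -1.61  0.34] pos [522.8 266.8 132.4] F [0.5 0.1 0.7] t 13.3 j [ 0.54  0.1  -0.95 -0.18 -0.33  0.35]
```

Call:
{"op": "drive_tool", "data": {
  "series": [
    [15,1,18,-0.1,-0.8,0.2,140],
    [30,3,35,-0.2,-1.6,0.3,140],
    [38,3.5,50,-0.2,-1.6,0.3,140],
    [38,3.5,50,-0.2,-1.6,0.3,140],
    [38,3.5,50,-0.2,-1.6,0.3,140]
  ]
}}

```text
time_s: 13.72
eef_pos: [536.9, 273.3, 74.2]
eef_rot: [3.14, 0.802, -3.091]
contact_force: [0.6, -0.4, -0.7]
opening: 38.5
grasp_force: 0.0
```

```bash
python3 -c "
from h import *
go((580.6,273.3,21.5),.8)
rim('9')
"
```

```text
shift [ 7.6 -2.3 68. ] turn [-0.06  0.12 -0.15] pos [536.9 273.3  74.2] F [ 0.6 -0.4 -0.7] t 13.72 j [ 0.54  0.27 -1.02 -0.45 -0.34  0.35]
rim [570.9 332.   72. ] 2.4 bank [-51.  133.7  52. ] tilt 0.776 [[288.0, 159.0], [305.0, 162.0]]
rim [578.7 208.8  70.8] 0.2 bank [-49.9  10.2  50.8] tilt 0.776 [[342.0, 154.0], [350.0, 184.0]]
```

Call:
{"op": "drive_tool", "data": {
  "series": [
    [0,-0.5,20,0,0,0,140],
    [1,-1.5,40,0,0,0,140],
    [1,-2,55,0,0,0,140],
    [1,-2,60,0,0,0,140],
    [1,-2,60,0,0,0,140]
  ]
}}

```text
time_s: 14.23
eef_pos: [579.9, 273.7, 32.9]
eef_rot: [3.138, 0.804, -3.093]
contact_force: [0.1, -0.2, 0.9]
opening: 38.6
grasp_force: 0.0
```

```bash
python3 -c "
from h import *
go((580.6,273.3,21.5),.8)
"
```

```text
shift [ 7.7 -0.4  8.4] turn [-0.02  0.26 -0.2 ] pos [579.9 273.7  32.9] F [ 0.1 -0.2  0.9] t 14.23 j [ 0.49  0.42 -0.97 -0.58 -0.31  0.32]
```

Call:
{"op": "drive_tool", "data": {
  "series": [
    [6.5,0,7,0,0,0,160],
    [6.5,0,7,0,0,0,190],
    [6.5,0,7,0,0,0,210],
    [6.5,0,7,0,0,0,225],
    [6.5,0,7,0,0,0,225]
  ]
}}

```text
time_s: 14.65
eef_pos: [578.6, 273.5, 23.1]
eef_rot: [3.14, 0.803, -3.09]
contact_force: [-3.4, -2.0, 3.1]
opening: 13.8
grasp_force: 21.2
```

Call:
{"op": "drive_tool", "data": {
  "series": [
    [0,0,0,0,0,0,225],
    [0,0,0,0,0,0,225]
  ]
}}

```text
time_s: 14.82
eef_pos: [578.6, 273.5, 22.9]
eef_rot: [3.14, 0.803, -3.091]
contact_force: [-5.6, -2.3, 5.4]
opening: 13.6
grasp_force: 21.7
```

```bash
python3 -c "
from h import *
s=sensors.observe(); R0=Rn.from_euler('xyz',s['eef_rot']); b=B.inv().apply(s['eef_pos']-19*R0.as_matrix()[:,2]-O)-[-51,73,20]
print(s['eef_pos'],'grasp rel hinge',b.round(1)); r=np.hypot(b[0],b[2]); a0=np.arctan2(-b[0],b[2])
print('r',r,'a0',a0)
for k in np.arange(0,.9,.1):
    a=a0-k; print(round(k,2), R0.inv().apply(B.apply([-r*np.sin(a)-b[0],0,r*np.cos(a)-b[2]])).round(1))
"
```

```text
[578.55758534 273.45398601  22.85144137] grasp rel hinge [-60.2   1.8  16. ]
r 62.31853863399033 a0 1.3103840330839276
0.0 [-0.  0. -0.]
0.1 [-5.6  0.  -2.7]
0.2 [-11.4   0.   -4.9]
0.3 [-17.4   0.   -6.5]
0.4 [-23.6   0.   -7.5]
0.5 [-29.8   0.1  -7.8]
0.6 [-36.    0.1  -7.6]
0.7 [-42.2   0.1  -6.7]
0.8 [-48.3   0.1  -5.2]
```

Call:
{"op": "drive_tool", "data": {
  "series": [
    [-2.8,0,-1.4,0,0,0,225],
    [-5.6,0,-2.7,0,0,0,225],
    [-8.5,0,-3.8,0,0,0,225],
    [-11.4,0,-4.9,0,0,0,225],
    [-11.4,0,-4.9,0,0,0,225]
  ]
}}

```text
time_s: 15.23
eef_pos: [583.0, 273.7, 34.0]
eef_rot: [3.14, 0.802, -3.09]
contact_force: [-3.6, -0.2, -2.0]
opening: 13.7
grasp_force: 21.1
```

Call:
{"op": "drive_tool", "data": {
  "series": [
    [-3,0,-0.8,0,0,0,225],
    [-6,0,-1.6,0,0,0,225],
    [-9.1,0,-2.1,0,0,0,225],
    [-12.2,0,-2.6,0,0,0,225],
    [-12.2,0,-2.6,0,0,0,225]
  ]
}}

```text
time_s: 15.65
eef_pos: [590.8, 274.2, 45.6]
eef_rot: [3.139, 0.804, -3.092]
contact_force: [-1.2, -0.9, -1.5]
opening: 13.9
grasp_force: 21.9
```

Call:
{"op": "drive_tool", "data": {
  "series": [
    [-3.1,0,-0.2,0,0,0,225],
    [-6.2,0,-0.3,0,0,0,225],
    [-9.3,0,-0.3,0,0,0,225],
    [-12.4,0,-0.1,0,0,0,225],
    [-12.4,0,-0.1,0,0,0,225]
  ]
}}

```text
time_s: 16.07
eef_pos: [599.4, 274.7, 54.3]
eef_rot: [3.139, 0.804, -3.092]
contact_force: [0.6, 0.2, -4.8]
opening: 14.1
grasp_force: 21.6
```

Call:
{"op": "drive_tool", "data": {
  "series": [
    [-3,0,0.5,0,0,0,225],
    [-6,0,1,0,0,0,225],
    [-9,0,1.7,0,0,0,225],
    [-9,0,1.7,0,0,0,225]
  ]
}}

```text
time_s: 16.4
eef_pos: [606.8, 275.2, 59.5]
eef_rot: [3.139, 0.804, -3.092]
contact_force: [-0.8, 0.9, -4.7]
opening: 13.8
grasp_force: 21.7
```

Call:
{"op": "drive_tool", "data": {
  "series": [
    [-1.5,0,0.5,0,0,0,225],
    [-3,0,1,0,0,0,225],
    [-3,0,1,0,0,0,225]
  ]
}}

```text
time_s: 16.65
eef_pos: [609.3, 275.3, 60.9]
eef_rot: [3.139, 0.804, -3.091]
contact_force: [-2.0, 1.5, -3.1]
opening: 13.8
grasp_force: 22.0
```

```bash
python3 -c "
from h import *
rim('10')
"
```

```text
rim [615.1 337.6  91.5] 0.1 bank [ -6.6 136.9  71.5] tilt 0.091 [[284.0, 138.0], [314.0, 145.0]]
rim [622.7 212.3  91.2] 0.1 bank [-5.8 11.3 71.2] tilt 0.081 [[340.0, 133.0], [360.0, 166.0]]
```

Call:
{"op": "drive_tool", "data": {
  "series": [
    [-1.5,0,0.8,0,0,0,225],
    [-3,0,1.5,0,0,0,225],
    [-3,0,1.5,0,0,0,225]
  ]
}}

```text
time_s: 17.0
eef_pos: [611.7, 275.5, 61.9]
eef_rot: [3.139, 0.803, -3.091]
contact_force: [-7.7, 1.8, 1.8]
opening: 13.8
grasp_force: 22.8
```

```bash
python3 - <<'E'
from h import *
import h
rim('11')
h.snap=lambda n,f:(cv2.imread(f'pics/{n}0.png'),0)
rim('0')
E
```

```text
rim [623.7 335.   81. ] 10.2 bank [  1.9 133.9  61. ] tilt -0.03 [[284.0, 137.0], [320.0, 146.0]]
rim [624.9 212.   92.2] 0.8 bank [-3.6 10.9 72.2] tilt 0.049 [[340.0, 132.0], [360.0, 165.0]]
rim [618.2 337.4  89.9] 1.2 bank [ -3.5 136.5  69.9] tilt 0.05 [[284.0, 137.0], [316.0, 145.0]]
rim [624.9 212.   92.2] 0.8 bank [-3.6 10.9 72.2] tilt 0.049 [[340.0, 132.0], [360.0, 165.0]]
```

The rim now matches its shut baseline and the force is rising. One slight further press, then release.

Call:
{"op": "drive_tool", "data": {
  "series": [
    [-0.7,0,0.5,0,0,0,225],
    [-1.2,0,0.8,0,0,0,225],
    [-1.2,0,0.8,0,0,0,225]
  ]
}}

```text
time_s: 17.35
eef_pos: [611.8, 275.5, 61.8]
eef_rot: [3.139, 0.802, -3.09]
contact_force: [-14.9, 0.6, 7.8]
opening: 13.7
grasp_force: 23.7
```

Call:
{"op": "drive_tool", "data": {
  "series": [
    [0.5,0,-0.4,0,0,0,215],
    [0.5,0,-0.4,0,0,0,190],
    [0.5,0,-0.4,0,0,0,160],
    [0.5,0,-0.4,0,0,0,145],
    [0.5,0,-0.4,0,0,0,145]
  ]
}}

```text
time_s: 17.77
eef_pos: [614.3, 275.2, 63.1]
eef_rot: [3.138, 0.806, -3.093]
contact_force: [0.3, 0.2, 0.5]
opening: 36.8
grasp_force: 0.0
```

Call:
{"op": "drive_tool", "data": {
  "series": [
    [0,0,-15,0,0,0,145],
    [0,0,-40,0,0,0,145],
    [0,0,-65,0,0,0,145],
    [0,0,-75,0,0,0,145],
    [0,0,-75,0,0,0,145]
  ]
}}

```text
time_s: 18.18
eef_pos: [559.0, 272.7, 116.2]
eef_rot: [3.138, 0.806, -3.092]
contact_force: [-0.3, 0.5, -0.2]
opening: 36.9
grasp_force: 0.0
```

```bash
python3 - <<'E'
from h import *
rim('12'); print(sensors.observe()['eef_pos'])
p=cv2.imread('pics/scene12.png')
cv2.imwrite('pics/c9.png',cv2.resize(p[95:265,270:450],None,fx=3.5,fy=3.5,interpolation=cv2.INTER_CUBIC))
a=cv2.imread('pics/top0.png').astype(int);b=cv2.imread('pics/top12.png').astype(int)
print('bank roof change',np.abs(a-b)[75:120,270:420].max(2).mean(), (np.abs(a-b)[75:120,270:420].max(2)>40).sum())
E
```

```text
rim [618.2 337.4  89.9] 1.2 bank [ -3.5 136.5  69.9] tilt 0.05 [[284.0, 137.0], [316.0, 145.0]]
rim [624.9 212.   92.2] 0.8 bank [-3.6 10.9 72.2] tilt 0.049 [[340.0, 132.0], [360.0, 165.0]]
[559.79044978 272.61152313 114.85441516]
bank roof change 5.627703703703704 0
```

View pics/c9.png

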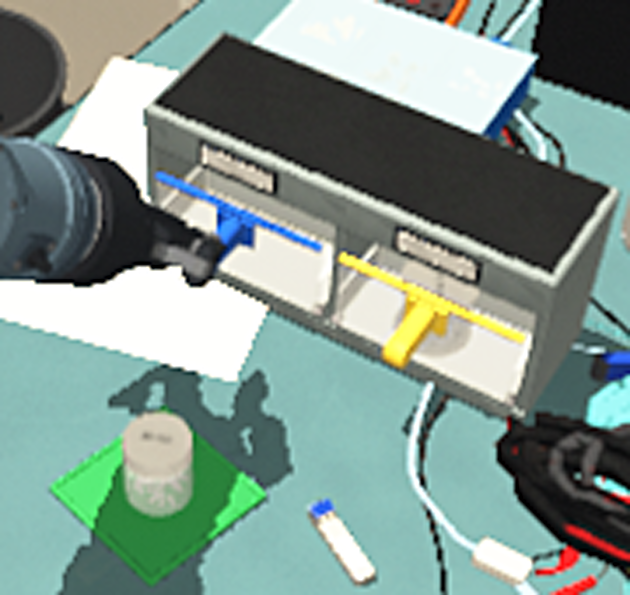

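The left bin is shut, with its rim pixels the same as at the start. The bank's roof shows no pixel change, the jar stands upright on the mat at crop (158,465), the spool is in the right bin, and the robot touches nothing.

```bash
python3 -c "
from h import *
print(order.finish_job())"
```

```text
the job is handed in; nothing more can be done
None
```

The jar of screws stands upright on the green mat with the gripper clear of it, both bins are shut, the spool is still in its bin, the bin bank did not move in the before-and-after pictures, and the job was handed in at about 18 s (no verdict shown).

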